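Ease off the bench winch by its pawl

ROBOT

A 6-joint arm with a two-finger parallel gripper is mounted at the origin on the work surface. World frame = base frame: x ahead of the robot, y to its left, z up, the work surface at z = 0. Lengths are in m, angles in rad, forces in N, time in s.
With the tool pointing down it reaches from about 0.375 to 0.9 m from the base axis. Payload 3.1 kg.
Tool frame: the origin (TCP) lies at the very end of the fingers, on their centre line; the grasp point (between the pads) lies 19 mm behind it (tcp_to_grasp is the distance from the TCP to the grasp point, in m); z points along the fingers, y is the direction in which the jaws open and shut (so a half turn about z gives the same grasp; the last joint's range is limited). The gripper opens to 85 mm and grips with 20 to 120 N. Pads are 22 mm wide; open, the fingers measure 114 mm over their backs; the gripper's body (76 mm by 85 mm) begins 54 mm behind the grasp point. The pads swing forward as they close: fully open they stand 13 mm farther back than shut.
Start: joints at [-1.47, 0.527, 1.433, -0, 1.181, -0.178], TCP at [0.172, -0.601, 0.231] pointing down, gripper open.
Joint ranges: [-3.08, 3.08], [-0.75, 2.2], [0.22, 2.44], [-1.43, 4.57], [0, 2.65], [-2.85, 2.85]. Speed limits (rad/s): [2.79, 2.79, 3.14, 3.14, 3.14, 3.14].

INTERFACE

Orientations are given as a unit quaternion [x, y, z, w].
In Python, from station import sense, snapshot, camera_info, sign_off, tcp_to_grasp gives the robot as it stands.
- The arm moves only by the shell command python3 -m inch 'ROWS' [FORCE]. ROWS is JSON, a list of rows, each a list of 3 entries, a list of its own where there are three numbers: the closure, from -1 (fully open) to 1 (shut), so that 0 is half open, then the shift along the tool's x, y, z normalised to -1 to 1, where 1 is 10 cm, then the turn, a rotation vector about the tool's x, y, z normalised to -1 to 1, where 1 is 360 degrees. In form: [[jaw, [dx, dy, dz], [ax, ay, az]], ...]. A call has 1 to 20 rows; each row is the pose to reach, as a shift and turn from the pose commanded when the call began, along the tool's axes at that moment, turning the shorter way round; what a row does not reach only later rows make up. A row lasts 1/10 s, in which the tool goes at most 50 mm and 8.59 degrees, less where a joint would pass 70% of its speed; a pose out of reach is approached as far as the arm can. A call with a number of a shift or a turn outside -1 to 1 is refused whole. A call with a gripper value outside its range is refused whole. The fingers move at their own pace and stop on an object; FORCE is the grip in N (left out, the last holds). Time passes only in rows, so rows that repeat a pose let the fingers close. It gives the time, the measured TCP pose, the force and the opening at its end, in the units of the state.
- sense(): the state, without advancing time (a new reading comes with each control period).
- snapshot(name): name is "scene" or "top" or "wrist"; returns (picture, depth): 384x512x3 uint8, blue, green, red; 384x512 float32, m along the optical axis (not along the pixel's ray), 0 where there is no reading.
- camera_info(name): a dict with "K" (3x3 intrinsics, pixels), "origin" and "orientation" of the camera in the world. Camera axes: x right, y down, z forward; pixel columns grow to the right and rows downward; lengths in m; the calibration is good to about 2 mm. A picture is of the moment at which its call begins: read the wrist's pose just before it. camera_info takes no time and is no camera call; for the wrist camera it gives the pose at the moment of the call.
- sign_off(): hands the job in, once; it reports no verdict.
The state is a dict: "t": time; "q": joint angles; "qd": joint speeds; "tau": joint torques, N m; "tcp_pos": TCP position; "tool_rot": TCP orientation; "force": force on the tool from outside, world axes, zero at the start; "ft_torque": the same for the moment, N m; "finger_gap": opening from 0.0 (shut) to 1.0 (fully open).
Only numpy, scipy, OpenCV 4.12 (cv2) and the standard library are available. Lean on these libraries where they do the work, as an engineer would, in place of code of your own. Each camera call takes 0.05 s, during which the arm holds its last target.

TASK

The bench winch is wound too far: let its drum back until the crank arm lines up with the pointer, as nearly as the teeth allow. Press the stud on the tail of the pawl gently down with shut fingers to lift the pawl clear of the toothed wheel (its pin is weak: never push it harder than about 20 N), let the drum turn back by itself, then let the pawl drop fully in between the teeth so that it holds the drum there. Leave the pointer as it is set, and the things around the winch where they stand.

Things in the scene. Friction and masses are not known exactly. Their poses are not given: they have to be found in the camera images.
- winch: Grey bench winch, base plate 250 x 160 x 12 mm, bolted down. Origin on the bench below the drum axis; only its yaw varies. In its frame: drum axis along y at z 85 mm; toothed wheel (16 saw teeth, 102 mm over the tips, 12 mm thick) at y 30 mm; pointer and crank on the other side, y -52 to -108 mm; the pawl lies along x over the wheel, its tail towards -x with free space above.
- pawl: Dark steel lever, origin at its pivot, winch (-58, 30, 133) mm; nose arm 55 mm to +x, tail 55 mm to -x. Pushing the tail down lifts the nose as much; a spring closes it when let go. Holding it takes 3 to 8 N at the tail, breaking out of the loaded tooth up to 12 N. Tail travel from seated: nose clear at about 9 mm, rigid stop at 11.5 mm.
- tail (a point): Centre of the tail pad's upper face (34 x 24 mm), 119 mm above the bench with the pawl seated. Straight above it is the press stud, a flat round steel cap, 26 mm diameter. The stud is a screw set to another height each time: its top is 6 to 26 mm above this point, not reported, to be felt for. It is rigid when pressed.
- nose (a point): Centre of the pawl's rounded tip (radius 3 mm). Height above the bench: 130 mm when fully seated between two teeth, above 139 mm when clear of the tooth tips, 141.5 mm at the stop.
- crank_end (a point): Middle of the black round crank grip (22 mm diameter, 42 mm long), 75 mm from the drum axis; its z axis points along the crank arm, away from the drum axis.
- pointer_tip (a point): Tip of the pointer, a slim steel plate with an arrow-shaped end, 110 mm from the drum axis, between the winch frame and the crank arm, beyond whose end it shows. It is clamped at another angle each time; its z axis points outward along it.
- pointer (a joint): Angle of the pointer about the drum axis, rad, counted as the drum's: 0 = straight up, positive leaning to winch +x. Set between -0.15 and 0.75.
- drum (a joint): Angle of drum, wheel and crank, rad: 0 = crank arm straight up, positive = wound up (arm leaning to winch +x). Starts at 1.57 (4 teeth up). While the pawl is clear a spring turns it back at 0.14 to 0.2 rad/s. One tooth is 0.393: the seated pawl holds it at multiples of that (1.57, 1.18, 0.79, ...). To be held at one of these the pawl must drop 0.06 to 0.32 before it.
- tube_rack: Bystander: white rack of capped tubes, 75 x 130 x 89 mm, origin under its centre.
- bottle: Bystander: white capped bottle, 68 mm diameter, 150 mm tall, origin under its centre.
- wrench: Bystander: steel wrench lying on the bench, origin under its middle.
- jar: Bystander: amber glass jar with a steel cap, 56 mm diameter, 70 mm tall, origin under its centre.

How it is judged:
On the way:
1. the pawl's nose is lifted clear of the teeth (z of nose in the frame of winch above 0.136 m), for 0.2 s.
At the end, for the whole second after the job is handed in: The drum is at rest with the crank arm within 0.27 rad of the pointer (two thirds of a tooth), and the pawl's nose is back down between the teeth (its centre less than 133.5 mm above the bench) (angle between the z axis of crank_end and the z axis of pointer_tip, either way round below 0.27 rad and z of nose in the frame of winch below 0.1335 m and velocity of joint drum between -0.03 and 0.03 rad/s); the robot touches nothing.
It fails at once if the robot pushes the pawl or its stud with more than 22 N (contact force between any of the fingers, the arm and pawl above 22 N).
It fails at once if a thing standing around the winch is moved by more than 20 mm (distance of any of tube_rack, bottle, wrench, jar from where it was at the start of the episode above 0.02 m).
It fails at once if the pointer is moved by more than 8 mm (distance of pointer_tip from where it was at the start of the episode above 0.008 m).
It also fails if it takes over 58 s, if anything falls off the work surface, if the arm or the gripper's body presses on something with over 40 N, if the wrist force passes 120 N, or if a joint passes its speed limit or range.

## Working session

There is one attempt and no reset: what is moved stays moved. The work goes in short steps, Python scripts to look and compute and a shell command to move; the robot and the scene stay as the last step left them, time stands still between calls to the robot, and variables do not carry over. Pictures are saved under pics/ and viewed, and the job is handed in when it is done.

```bash
mkdir -p pics; ls
python3 - <<'E'
from station import *
import cv2
print(sense()); print(tcp_to_grasp)
for n in ("scene","top"):
    p,d=snapshot(n); cv2.imwrite(f"pics/{n}0.png",p); 
    import numpy as np; np.save(f"pics/{n}0.npy",d); np.save(f"pics/{n}0p.npy",p)
    print(n,camera_info(n))
E
```

```text
pics
{'t': 0.0, 'q': array([-1.47050511e+00,  5.28442328e-01,  1.43390753e+00, -3.78509508e-06,
        1.18139128e+00, -1.78515047e-01]), 'qd': array([ 6.18677026e-05,  2.24771839e-04,  7.28567732e-04,  5.71586234e-04,
       -2.78951852e-04, -1.90990364e-04]), 'tau': array([-7.38199697e-05, -4.42348588e+01, -1.78027636e+01, -2.02408773e-04,
        8.36185209e-03,  6.38294708e-06]), 'tcp_pos': array([ 0.17195059, -0.60013665,  0.2303466 ]), 'tool_rot': array([ 9.90298437e-01,  1.38952697e-01,  4.02563107e-05, -1.07349179e-03]), 'force': array([ 0.02811088,  0.27737959, -0.37116398]), 'ft_torque': array([-0.01264928, -0.00375334,  0.0540904 ]), 'finger_gap': 1.0000366750352256}
0.0187
scene {'K': array([[484.39366971,   0.        , 254.78277807],
       [  0.        , 484.39366971, 199.26174308],
       [  0.        ,   0.        ,   1.        ]]), 'origin': array([0.99069973, 0.64786346, 0.91895861]), 'orientation': array([ 0.28292425,  0.88814977, -0.34773649, -0.10110972])}
top {'K': array([[465.7930812 ,   0.        , 245.80446192],
       [  0.        , 465.7930812 , 193.37104535],
       [  0.        ,   0.        ,   1.        ]]), 'origin': array([0.42004479, 0.02987549, 1.33766903]), 'orientation': array([ 0.70813988, -0.70080986,  0.05779404, -0.06374398])}
```

View pics/scene0.png

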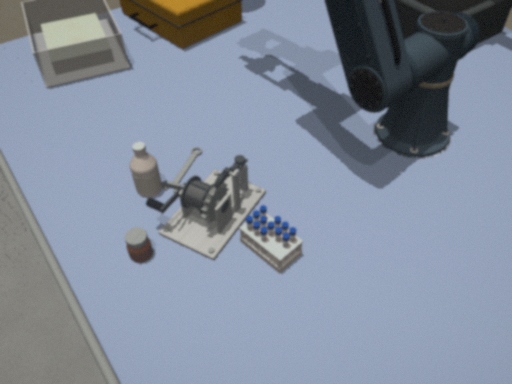

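View pics/top0.png

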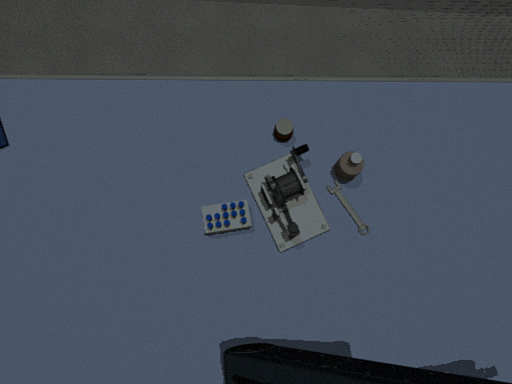

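Run:
```python
import cv2,numpy as np
a=np.load("pics/scene0p.npy")[130:270,110:310]; b=np.load("pics/top0p.npy")[110:260,195:375]
cv2.imwrite("pics/s1.png",cv2.resize(np.clip(a*1.3,0,255).astype('uint8'),None,fx=4,fy=4,interpolation=cv2.INTER_CUBIC))
cv2.imwrite("pics/t1.png",cv2.resize(np.clip(b*1.8,0,255).astype('uint8'),None,fx=4,fy=4,interpolation=cv2.INTER_CUBIC))
```

```text
(no output)
```

View pics/s1.png

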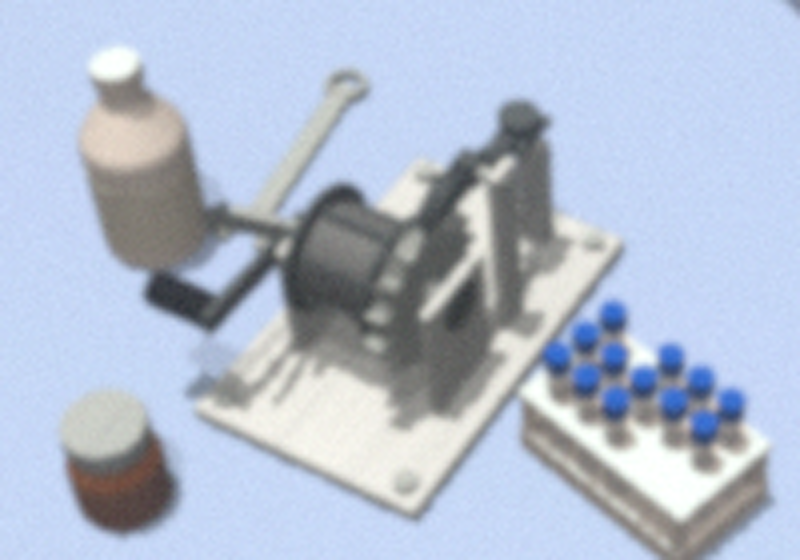

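View pics/t1.png

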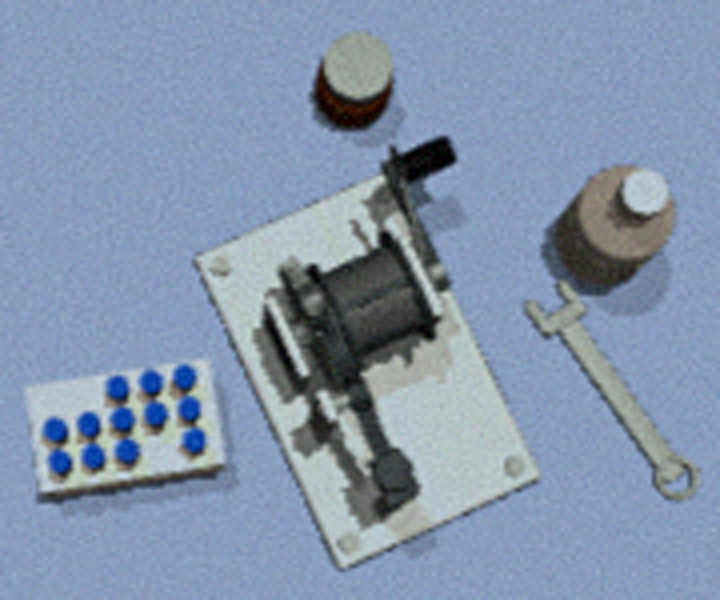

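```bash
cat > h.py <<'E'
import numpy as np,cv2
from scipy.spatial.transform import Rotation as R
from station import camera_info
def px2w(n,u,v,z=None,d=None,ci=None):
    c=ci or camera_info(n);K=c["K"];r=R.from_quat(c["orientation"]).apply([(u-K[0,2])/K[0,0],(v-K[1,2])/K[1,1],1.])
    s=d if d is not None else (z-c["origin"][2])/r[2]
    return c["origin"]+s*r
def w2px(n,P,ci=None):
    c=ci or camera_info(n);K=c["K"];p=R.from_quat(c["orientation"]).inv().apply(np.atleast_2d(P)-c["origin"])
    return np.c_[K[0,0]*p[:,0]/p[:,2]+K[0,2],K[1,1]*p[:,1]/p[:,2]+K[1,2]]
E
python3 - <<'E'
from h import *
cs=[(198,258),(385,175),(537,480),(345,568)]
P=np.array([px2w("top",195+u/4,110+v/4,z=.012) for u,v in cs]); print(P.round(4))
cs=[(415,515),(622,240),(200,405)]
S=np.array([px2w("scene",110+u/4,130+v/4,z=.012) for u,v in cs]); print(S.round(4))
c=P.mean(0);x=(P[0]+P[1]-P[2]-P[3]);print(c,np.linalg.norm(x)/2,np.degrees(np.arctan2(x[1],x[0])))
D=np.load("pics/top0.npy")
print("stud",px2w("top",293.7,228.7,z=.14), D[226:232,290:298].round(3))
E
```

```text
[[ 0.7061  0.0468  0.012 ]
 [ 0.7695 -0.0895  0.012 ]
 [ 0.5469 -0.1963  0.012 ]
 [ 0.4833 -0.0596  0.012 ]]
[[ 0.7096  0.0549  0.012 ]
 [ 0.487  -0.0515  0.012 ]
 [ 0.7724 -0.0893  0.012 ]]
[ 0.62644973 -0.0746692   0.012     ] 0.24692147149538957 25.578756081377463
stud [ 0.53707302 -0.08314814  0.14      ] [[1.206 1.209 1.212 1.206 1.212 1.206 1.207 1.204]
 [1.208 1.208 1.206 1.208 1.21  1.206 1.203 1.206]
 [1.208 1.207 1.212 1.206 1.209 1.206 1.208 1.21 ]
 [1.208 1.205 1.211 1.204 1.209 1.209 1.209 1.211]
 [1.201 1.207 1.202 1.206 1.203 1.21  1.205 1.223]
 [1.207 1.205 1.204 1.206 1.207 1.205 1.207 1.222]]
```

Run:
```python
from h import *
from station import *
y=np.radians(25.6);Rz=R.from_euler('z',y);o=np.array([.652,-.061,0])
for n,off in(("top",(195,110)),("scene",(110,130))):
    im=cv2.imread("pics/t1.png" if n=="top" else "pics/s1.png")
    for k,th in enumerate([-.15,0,.15,.3,.45,.6,.75]):
        w=np.array([[.11*np.sin(th),-.062,.085+.11*np.cos(th)],[.03*np.sin(th),-.062,.085+.03*np.cos(th)]])
        q=(w2px(n,Rz.apply(w)+o)-off)*4
        cv2.line(im,tuple(map(int,q[0])),tuple(map(int,q[1])),(0,0,255),1);cv2.putText(im,str(th),tuple(map(int,q[0])),0,.4,(0,255,0),1)
    w=np.array([[.075,-.08,.085],[-.113,.03,.135],[-.003,.03,.13]]);q=(w2px(n,Rz.apply(w)+o)-off)*4
    for a in q: cv2.circle(im,tuple(map(int,a)),4,(255,0,255),1)
    cv2.imwrite(f"pics/{n}p.png",im)
c=camera_info("wrist");s=sense();t=R.from_quat(s["tool_rot"])
print(t.inv().apply(c["origin"]-s["tcp_pos"]),(t.inv()*R.from_quat(c["orientation"])).as_matrix().round(3),c["K"])
print(t.as_matrix().round(3))
```

```text
[ 0.08260156 -0.00088467 -0.1433107 ] [[ 0.001 -0.948 -0.32 ]
 [ 1.     0.001 -0.   ]
 [ 0.001 -0.32   0.948]] [[279.07433213   0.         253.72198146]
 [  0.         279.07433213 193.1878558 ]
 [  0.           0.           1.        ]]
[[ 0.961  0.275 -0.   ]
 [ 0.275 -0.961  0.002]
 [ 0.    -0.002 -1.   ]]
```

View pics/topp.png

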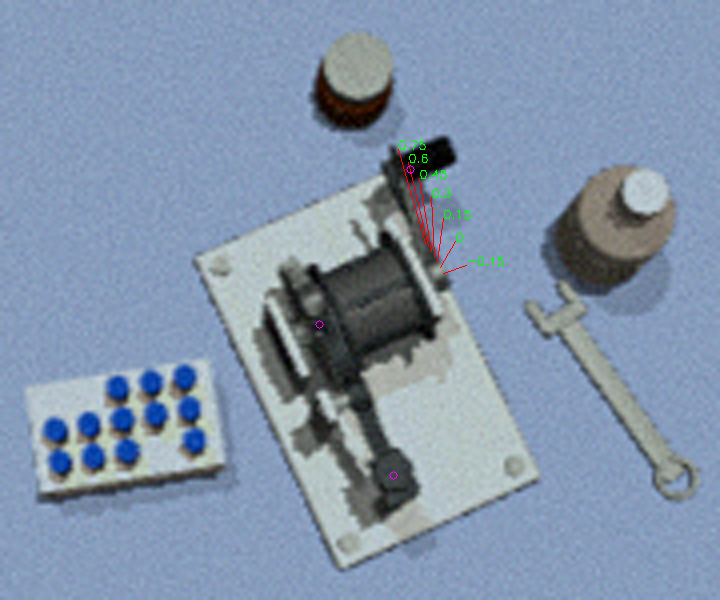

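View pics/scenep.png

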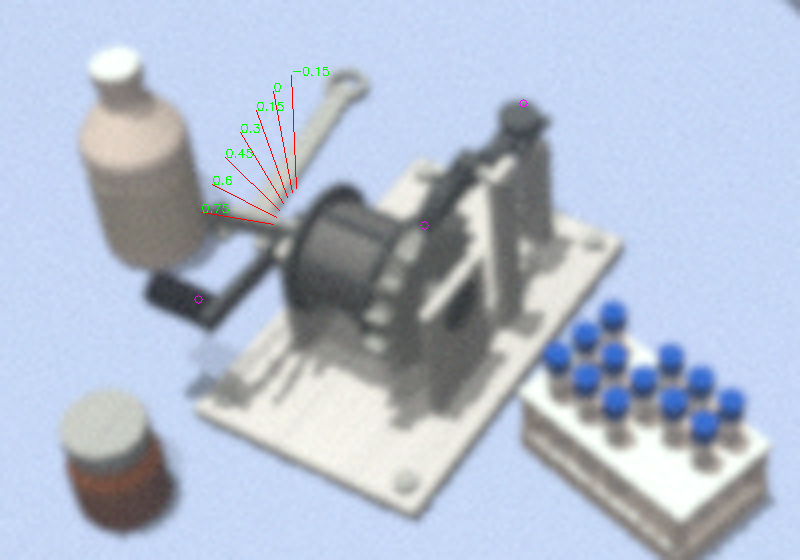

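```bash
python3 -m inch '[[1,[0.4,-0.25,-0.3],[0,0,0]],[1,[0.8,-0.5,-0.6],[0,0,0]],[1,[1,-0.5,-0.6],[0,0,0]]]' 20
for i in 1 2 3 4; do python3 -m inch '[[1,[0.4,-0.25,0],[0,0,0]],[1,[0.8,-0.5,0],[0,0,0]],[1,[1,-0.5,0],[0,0,0]]]'; done; python3 -m inch '[[1,[0.4,-0.2,0],[0,0,0]],[1,[0.8,-0.4,0],[0,0,0]],[1,[0.8,-0.4,0],[0,0,0]],[1,[0.8,-0.4,0],[0,0,0]]]'
python3 - <<'E'
from h import *
from station import *
import pickle
s=sense();c=camera_info("wrist");p,d=snapshot("wrist");np.savez("pics/w0.npz",p=p,d=d);pickle.dump(c,open("pics/w0.pkl","wb"))
cv2.imwrite("pics/w0.png",cv2.resize(p,(800,600)));print(s["t"],s["tcp_pos"],s["force"])
E
```

```text
t: 0.4
tcp_pos: [0.2555, -0.5238, 0.2937]
tool_rot: [0.99, 0.139, 0.0, 0.001]
force: [0.0, -1.0, 0.3]
finger_gap: 0.519
t: 0.7
tcp_pos: [0.3382, -0.4448, 0.291]
tool_rot: [0.99, 0.14, -0.0, -0.002]
force: [-0.1, -0.8, -0.1]
finger_gap: -0.001
t: 1.0
tcp_pos: [0.4204, -0.3695, 0.2909]
tool_rot: [0.99, 0.141, -0.0, -0.002]
force: [-0.1, -0.1, -0.4]
finger_gap: 0.001
t: 1.3
tcp_pos: [0.5028, -0.2941, 0.2908]
tool_rot: [0.99, 0.141, -0.0, -0.002]
force: [0.1, 0.2, -0.1]
finger_gap: -0.002
t: 1.6
tcp_pos: [0.5853, -0.2185, 0.2908]
tool_rot: [0.99, 0.141, -0.0, -0.001]
force: [-0.2, -0.4, -0.5]
finger_gap: 0.002
t: 2.0
tcp_pos: [0.6498, -0.1613, 0.2903]
tool_rot: [0.99, 0.14, -0.001, -0.0]
force: [-0.1, -0.5, 0.8]
finger_gap: -0.002
2.0 [ 0.64980279 -0.16131822  0.29029718] [-0.05476546 -0.52951729  0.76912258]
```

View pics/w0.png

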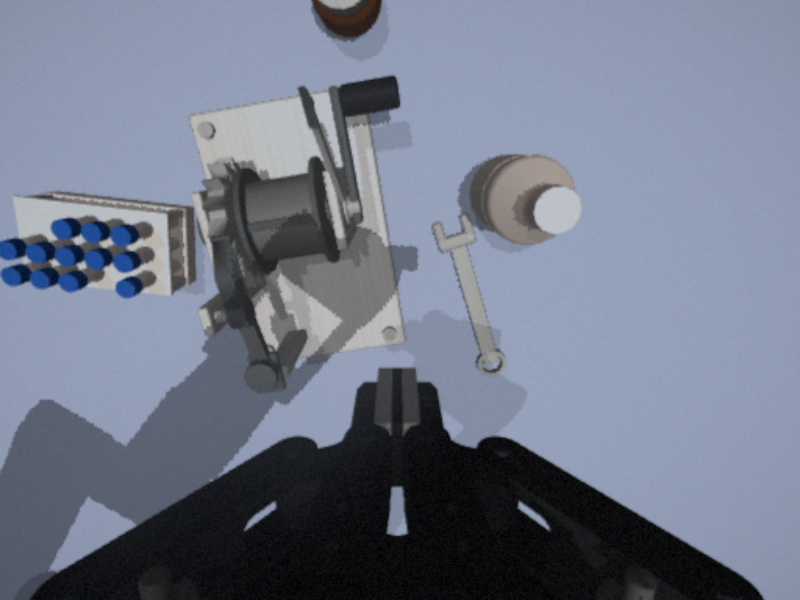

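The picture shows the winch from above, with the pointer tip at about (303,88), the grip at (370,95), and the stud at (262,376) in the 800x600 image.

Run:
```python
from h import *
import pickle
f=np.load("pics/w0.npz");p,d=f["p"],f["d"];c=pickle.load(open("pics/w0.pkl","rb"))
def P(u,v,r=1):
    x=d[int(v)-r:int(v)+r+1,int(u)-r:int(u)+r+1];x=x[x>0];return px2w("",u,v,d=np.median(x),ci=c)
y=np.radians(25.6);Rz=R.from_euler('z',y);o=np.array([.652,-.061,0])
for n,u,v in[("stud",167.7,241),("tip",194,57),("tip2",195.5,60),("mid",201,74),("mid2",208,90),("crank",217,80),("crank2",222,115),("grip",236,61),("jar",222,2)]:
    q=P(u,v);print(n,q.round(4),Rz.inv().apply(q-o).round(4))
cor=np.array([px2w("",u*.64,v*.64,z=.012,ci=c) for u,v in[(190,115),(405,342)]]);print(cor,cor.mean(0))
cr=p[40:140,150:270];cv2.imwrite("pics/w0c.png",cv2.resize(cr,None,fx=6,fy=6,interpolation=cv2.INTER_CUBIC))
cr=p[190:270,130:230];cv2.imwrite("pics/w0d.png",cv2.resize(cr,None,fx=6,fy=6,interpolation=cv2.INTER_CUBIC))
```

```text
stud [ 0.5438 -0.0829  0.1334] [-0.107   0.027   0.1334]
tip [ 0.747  -0.0791  0.1713] [ 0.0779 -0.0574  0.1713]
tip2 [ 0.7451 -0.0809  0.1715] [ 0.0754 -0.0582  0.1715]
mid [ 0.736  -0.0851  0.1574] [ 0.0653 -0.0581  0.1574]
mid2 [ 0.724  -0.0909  0.1351] [ 0.0521 -0.0581  0.1351]
crank [ 0.7365 -0.0919  0.0945] [ 0.0628 -0.0644  0.0945]
crank2 [ 0.7011 -0.1065  0.0938] [ 0.0246 -0.0622  0.0938]
grip [ 0.7611 -0.1076  0.0967] [ 0.0782 -0.0892  0.0967]
jar [ 0.8168 -0.075   0.0714] [ 0.1426 -0.0838  0.0714]
[[ 0.7093125   0.04892695  0.012     ]
 [ 0.55127271 -0.19793302  0.012     ]] [ 0.6302926  -0.07450303  0.012     ]
```

View pics/w0c.png

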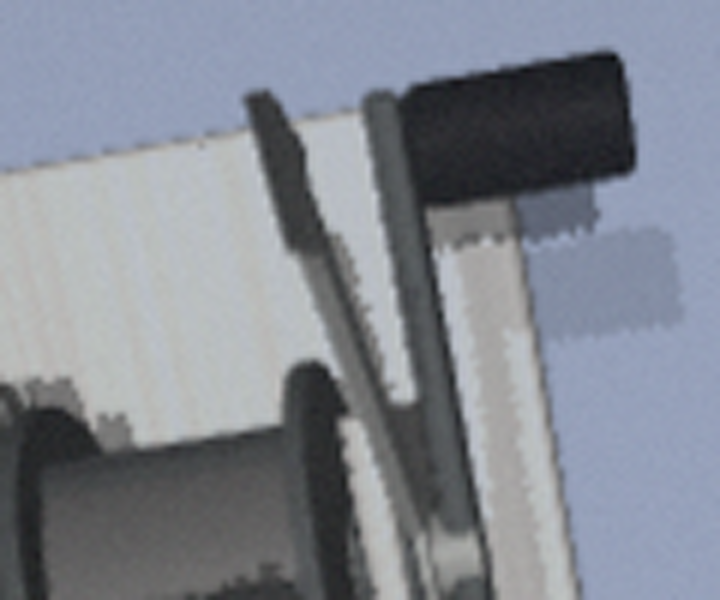

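View pics/w0d.png

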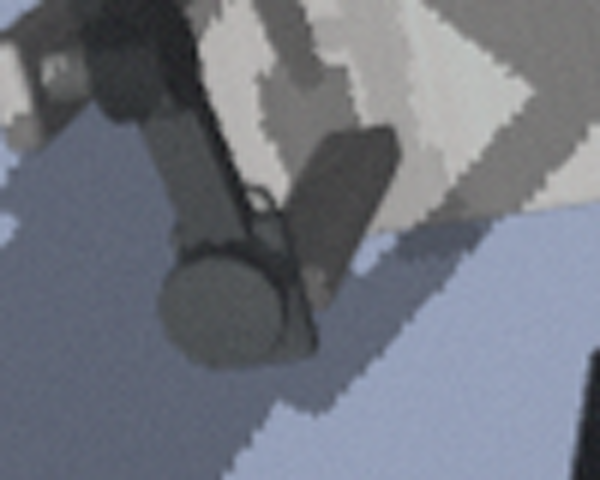

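```bash
python3 -m inch '[[1,[-0.35,-0.4,0],[0,0,0]],[1,[-0.7,-0.8,0.1],[0,0,0]],[1,[-0.82,-1,0.5],[0,0,0]],[1,[-0.82,-1,0.9],[0,0,0]],[1,[-0.82,-1,1],[0,0,0]],[1,[-0.82,-1,1],[0,0,0]]]'
python3 -m inch '[[1,[0,-0.05,0.2],[0,0,0]],[1,[0,-0.05,0.25],[0,0,0]],[1,[0,-0.05,0.25],[0,0,0]],[1,[0,-0.05,0.25],[0,0,0]]]'
python3 - <<'E'
from h import *
from station import *
s=sense();c=camera_info("wrist");p,d=snapshot("wrist")
cv2.imwrite("pics/w1.png",cv2.resize(p,(800,600)));print(s["t"],s["tcp_pos"],s["force"])
p,d=snapshot("scene");cv2.imwrite("pics/s2.png",cv2.resize(p[90:240,110:310],None,fx=4,fy=4,interpolation=cv2.INTER_CUBIC))
E
```

```text
t: 2.65
tcp_pos: [0.5425, -0.0898, 0.1904]
tool_rot: [0.99, 0.138, -0.001, -0.001]
force: [0.9, -0.3, -0.1]
finger_gap: 0.003
t: 3.05
tcp_pos: [0.5433, -0.085, 0.1676]
tool_rot: [0.99, 0.139, 0.001, 0.001]
force: [0.0, 0.7, 0.1]
finger_gap: -0.004
3.05 [ 0.54331669 -0.08496284  0.16756235] [0.02507864 0.68922438 0.1289164 ]
```

View pics/w1.png

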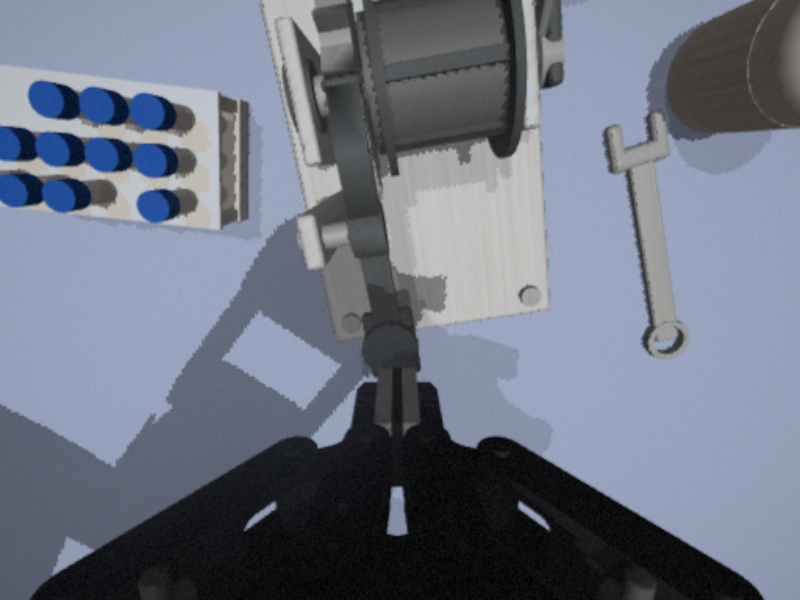

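View pics/s2.png

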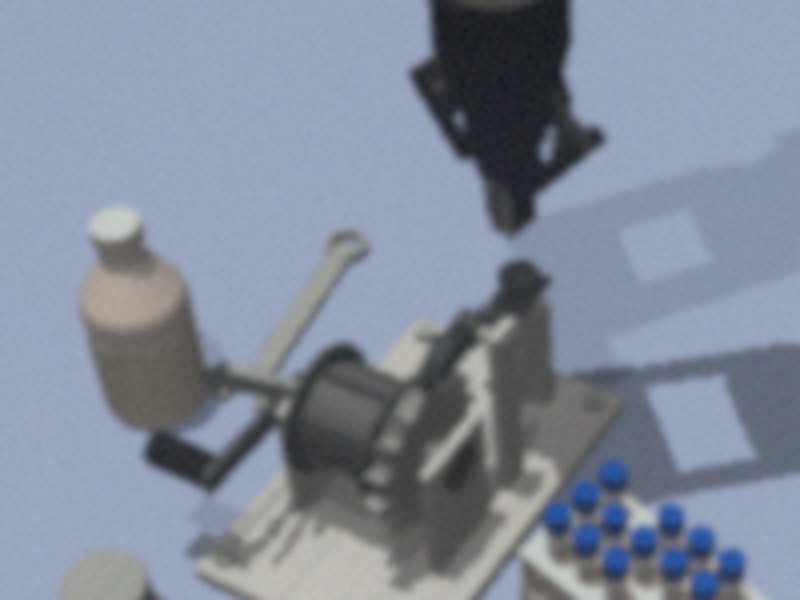

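Run:
```python
from h import *
from station import *
s=sense();t=R.from_quat(s["tool_rot"])
for z in(.128,.134,.14):
    q=px2w("wrist",390*.64,345*.64,z=z);print(q.round(4),t.inv().apply(q-s["tcp_pos"]).round(4))
    q=px2w("scene",110+520/4,90+270/4,z=z);print(q.round(4))
print(px2w("scene",110+510/4,90+232/4,z=.1676), w2px("wrist",s["tcp_pos"])/.64)
```

```text
[ 0.5422 -0.0809  0.128 ] [ 0.0001 -0.0039  0.0395]
[ 0.538  -0.0854  0.128 ]
[ 0.5448 -0.0803  0.134 ] [ 0.0028 -0.0038  0.0335]
[ 0.5414 -0.0799  0.134 ]
[ 0.5474 -0.0796  0.14  ] [ 0.0055 -0.0037  0.0275]
[ 0.5449 -0.0743  0.14  ]
[ 0.54726035 -0.07925575  0.1676    ] [[398.92639423 389.08693461]]
```

```bash
python3 -m inch '[[1,[0,-0.03,0.1],[0,0,0]],[1,[0,-0.03,0.15],[0,0,0]],[1,[0,-0.03,0.18],[0,0,0]],[1,[0,-0.03,0.18],[0,0,0]]]'
```

```text
t: 3.55
tcp_pos: [0.5408, -0.0809, 0.1475]
tool_rot: [0.99, 0.139, -0.001, -0.0]
force: [0.9, 0.2, 0.6]
finger_gap: -0.002
```

```bash
for i in 1 2 3; do python3 -m inch '[[1,[0,0,0.01],[0,0,0]],[1,[0,0,0.02],[0,0,0]],[1,[0,0,0.02],[0,0,0]]]'; done
```

```text
t: 3.85
tcp_pos: [0.5413, -0.0812, 0.1463]
tool_rot: [0.99, 0.139, -0.0, -0.0]
force: [-0.6, 0.6, 0.5]
finger_gap: -0.001
t: 4.15
tcp_pos: [0.5412, -0.0811, 0.1442]
tool_rot: [0.99, 0.139, -0.0, -0.0]
force: [-0.4, 0.1, 0.4]
finger_gap: -0.003
t: 4.45
tcp_pos: [0.5411, -0.0811, 0.1421]
tool_rot: [0.99, 0.139, -0.0, -0.0]
force: [-0.4, 0.2, -0.1]
finger_gap: -0.004
```

```bash
for i in 1 2 3 4 5; do python3 -m inch '[[1,[0,0,0.01],[0,0,0]],[1,[0,0,0.01],[0,0,0]]]'|grep -E "tcp|force|t:"; done
```

```text
t: 4.65
tcp_pos: [0.5412, -0.0811, 0.1412]
tool_rot: [0.99, 0.139, -0.0, -0.0]
force: [0.2, 0.2, 0.1]
t: 4.85
tcp_pos: [0.5412, -0.0811, 0.1402]
tool_rot: [0.99, 0.139, -0.0, -0.0]
force: [-0.6, -0.0, -0.5]
t: 5.05
tcp_pos: [0.5412, -0.0811, 0.1392]
tool_rot: [0.99, 0.139, -0.0, -0.0]
force: [0.7, -0.6, -0.3]
t: 5.25
tcp_pos: [0.5412, -0.0811, 0.1382]
tool_rot: [0.99, 0.139, -0.0, -0.0]
force: [-0.6, -0.0, 0.2]
t: 5.45
tcp_pos: [0.5412, -0.0811, 0.1372]
tool_rot: [0.99, 0.139, -0.0, -0.0]
force: [-0.7, -0.5, 0.1]
```

```bash
for i in 1 2 3 4; do python3 -m inch '[[1,[0,0,0.01],[0,0,0]],[1,[0,0,0.01],[0,0,0]]]'|grep -E "tcp|force|t:"; done
```

```text
t: 5.65
tcp_pos: [0.5412, -0.0811, 0.1362]
tool_rot: [0.99, 0.139, -0.0, -0.0]
force: [0.4, -0.1, 0.3]
t: 5.85
tcp_pos: [0.5412, -0.0811, 0.1352]
tool_rot: [0.99, 0.139, -0.0, -0.0]
force: [0.4, 0.6, -0.2]
t: 6.05
tcp_pos: [0.5412, -0.0811, 0.1342]
tool_rot: [0.99, 0.139, -0.0, -0.0]
force: [-0.3, -0.1, -0.1]
t: 6.25
tcp_pos: [0.5412, -0.0811, 0.1332]
tool_rot: [0.99, 0.139, -0.0, -0.0]
force: [0.1, -0.9, -0.5]
```

```bash
for i in 1 2 3 ; do python3 -m inch '[[1,[0,0,0.01],[0,0,0]],[1,[0,0,0.01],[0,0,0]]]'|grep -E "tcp|force|t:"; done
```

```text
t: 6.45
tcp_pos: [0.5414, -0.0812, 0.1325]
tool_rot: [0.99, 0.139, 0.0, 0.0]
force: [0.4, 0.0, 1.4]
t: 6.65
tcp_pos: [0.5414, -0.0812, 0.1319]
tool_rot: [0.99, 0.139, 0.0, 0.0]
force: [-1.3, -0.6, 4.1]
t: 6.85
tcp_pos: [0.5414, -0.0812, 0.1312]
tool_rot: [0.99, 0.139, 0.0, 0.0]
force: [-1.4, 0.8, 6.7]
```

```bash
for i in 1 2 3 ; do python3 -m inch '[[1,[0,0,0.01],[0,0,0]],[1,[0,0,0.01],[0,0,0]]]'|grep -E "tcp|force|t:"; done
```

```text
t: 7.05
tcp_pos: [0.5415, -0.0812, 0.1303]
tool_rot: [0.99, 0.139, 0.0, 0.0]
force: [-2.0, 0.8, 7.4]
t: 7.25
tcp_pos: [0.5415, -0.0812, 0.1294]
tool_rot: [0.99, 0.139, 0.0, 0.0]
force: [-1.0, 1.2, 6.9]
t: 7.45
tcp_pos: [0.5416, -0.0812, 0.1284]
tool_rot: [0.99, 0.139, 0.001, 0.0]
force: [-1.1, 1.7, 6.6]
```

```bash
cat > look.py <<'E'
import sys
from h import *
from station import *
n=sys.argv[1]
p,d=snapshot("wrist");np.save(f"pics/k{n}.npy",p)
s=sense()
out=""
if len(sys.argv)>2:
    r=np.load(f"pics/k{sys.argv[2]}.npy");g=lambda a:cv2.GaussianBlur(a,(5,5),0).astype(int)
    D=np.abs(g(p)-g(r)).max(2)
    out=f"drum {D[0:90,235:330].mean():.2f} ref-bg {D[100:190,350:400].mean():.2f}"
print("t",round(s["t"],3),"z",s["tcp_pos"][2].round(5),"F",s["force"].round(1),out)
E
python3 -m inch '[[1,[0,0,0.01],[0,0,0]],[1,[0,0,0.02],[0,0,0]],[1,[0,0,0.03],[0,0,0]],[1,[0,0,0.03],[0,0,0]]]'|grep -E "tcp|force|t:"
python3 look.py a
python3 -m inch '[[1,[0,0,0.0],[0,0,0]],[1,[0,0,0.0],[0,0,0]]]'|grep force; python3 look.py b a
```

```text
t: 7.85
tcp_pos: [0.5419, -0.081, 0.1247]
tool_rot: [0.99, 0.139, 0.001, 0.0]
force: [0.1, 1.6, 4.3]
t 7.9 z 0.12466 F [0.2 2.5 3.6] 
force: [0.3, 1.1, 3.9]
t 8.15 z 0.12441 F [2.4 1.2 3.6] drum 3.07 ref-bg 0.99
```

Run:
```python
import numpy as np,cv2
a,b=[np.load(f"pics/k{x}.npy")[0:170,160:340] for x in "ab"]
cv2.imwrite("pics/kab.png",cv2.resize(np.hstack([a,b]),None,fx=2.2,fy=2.2,interpolation=cv2.INTER_CUBIC))
```

```text
(no output)
```

View pics/kab.png

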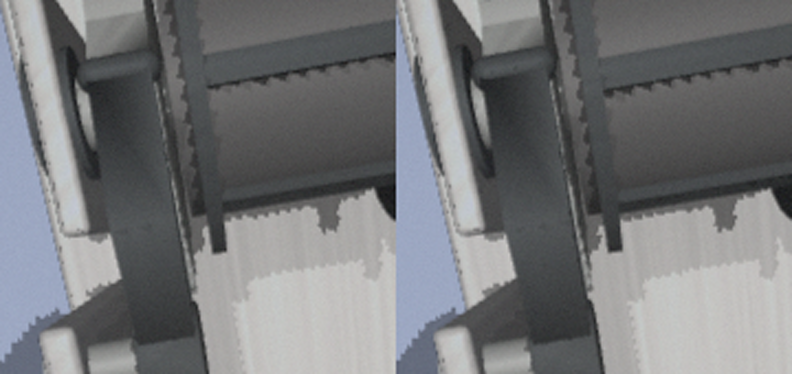

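```bash
python3 -m inch '[[1,[0,0,0],[0,0,0]],[1,[0,0,0],[0,0,0]],[1,[0,0,0],[0,0,0]],[1,[0,0,-0.08],[0,0,0]],[1,[0,0,-0.15],[0,0,0]],[1,[0,0,-0.15],[0,0,0]]]'|grep -E "tcp|force|t:"
python3 look.py c b; python3 -m inch '[[1,[0,0,0],[0,0,0]],[1,[0,0,0],[0,0,0]],[1,[0,0,0],[0,0,0]]]'|grep force; python3 look.py d c
python3 -m inch '[[1,[0,0,0],[0,0,0]],[1,[0,0,0],[0,0,0]],[1,[0,0,0],[0,0,0]],[1,[0,0,0],[0,0,0]],[1,[0,0,0],[0,0,0]]]'|grep force; python3 look.py e d
python3 - <<'E'
import numpy as np,cv2
a,b=[np.load(f"pics/k{x}.npy")[0:170,160:340] for x in "ce"]
cv2.imwrite("pics/kce.png",cv2.resize(np.hstack([a,b]),None,fx=2.2,fy=2.2,interpolation=cv2.INTER_CUBIC))
from station import *
p,d=snapshot("scene");cv2.imwrite("pics/s3.png",cv2.resize(p[90:240,110:310],None,fx=4,fy=4,interpolation=cv2.INTER_CUBIC))
E
```

```text
t: 8.75
tcp_pos: [0.5412, -0.0814, 0.14]
tool_rot: [0.99, 0.139, 0.0, 0.0]
force: [-0.4, -0.1, -0.2]
t 8.8 z 0.13969 F [ 0.6 -0.1 -0.3] drum 9.80 ref-bg 6.01
force: [0.2, 0.2, 0.0]
t 9.15 z 0.13908 F [0.9 0.6 0.8] drum 3.75 ref-bg 1.74
force: [0.3, 0.1, -0.2]
t 9.7 z 0.13933 F [0.1 0.7 0.2] drum 5.22 ref-bg 1.36
```

View pics/kce.png

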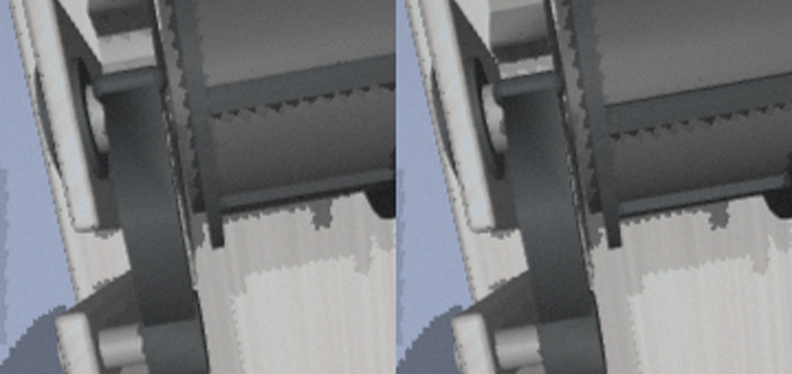

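View pics/s3.png

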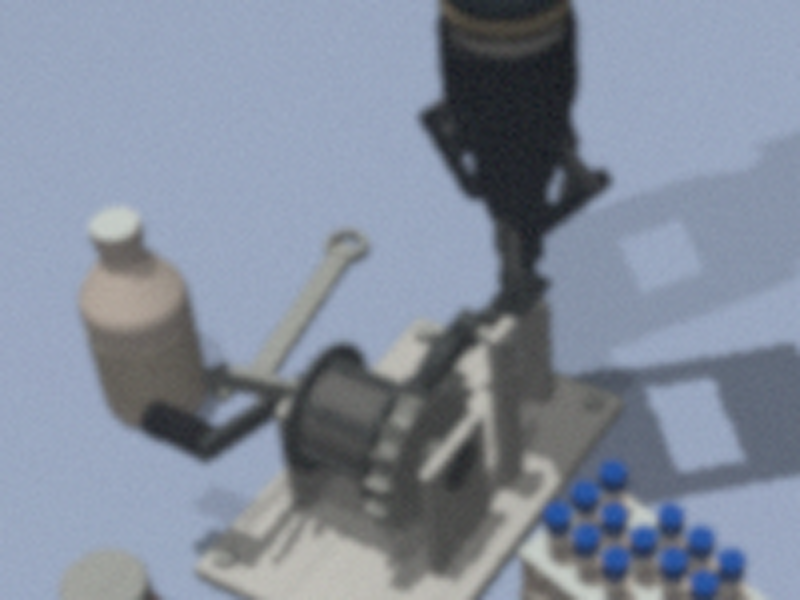

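```bash
H='[[1,[0,0,0],[0,0,0]],[1,[0,0,0],[0,0,0]],[1,[0,0,0],[0,0,0]],[1,[0,0,0],[0,0,0]],[1,[0,0,0],[0,0,0]]]'
python3 -m inch '[[1,[0,0,0],[0,0,0]],[1,[0,0,0],[0,0,0]],[1,[0,0,0],[0,0,0]],[1,[0,0,0],[0,0,0]],[1,[0,0,0],[0,0,0]],[1,[0,0,0],[0,0,0]]]'|grep t:; python3 look.py f e
python3 -m inch '[[1,[0,0,0],[0,0,0]],[1,[0,0,0],[0,0,0]],[1,[0,0,0],[0,0,0]],[1,[0,0,0],[0,0,0]],[1,[0,0,0],[0,0,0]],[1,[0,0,0],[0,0,0]]]'|grep t:; python3 look.py g f
python3 - <<'E'
import numpy as np,cv2
a,b=[np.load(f"pics/k{x}.npy")[0:170,160:340] for x in "eg"]
cv2.imwrite("pics/keg.png",cv2.resize(np.hstack([a,b]),None,fx=2.2,fy=2.2,interpolation=cv2.INTER_CUBIC))
from station import *
p,d=snapshot("scene");cv2.imwrite("pics/s4.png",cv2.resize(p[90:240,110:310],None,fx=4,fy=4,interpolation=cv2.INTER_CUBIC))
E
```

```text
t: 10.35
tool_rot: [0.99, 0.139, -0.0, -0.0]
t 10.4 z 0.13932 F [0.  0.7 1.3] drum 4.66 ref-bg 0.83
t: 11.0
tool_rot: [0.99, 0.139, -0.0, 0.0]
t 11.05 z 0.1393 F [-0.1  0.4 -0.6] drum 1.40 ref-bg 0.82
```

View pics/keg.png

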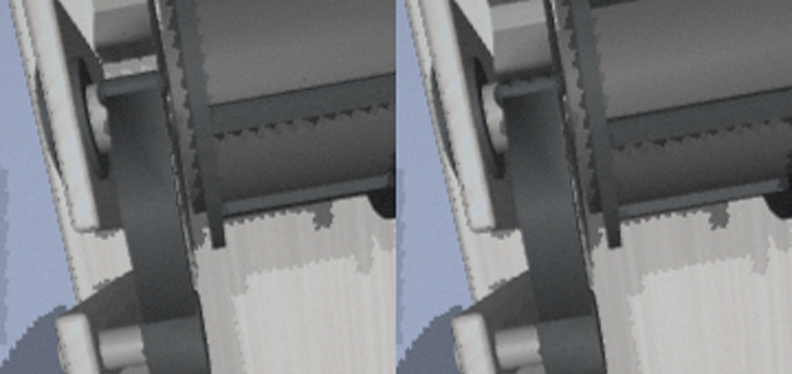

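View pics/s4.png

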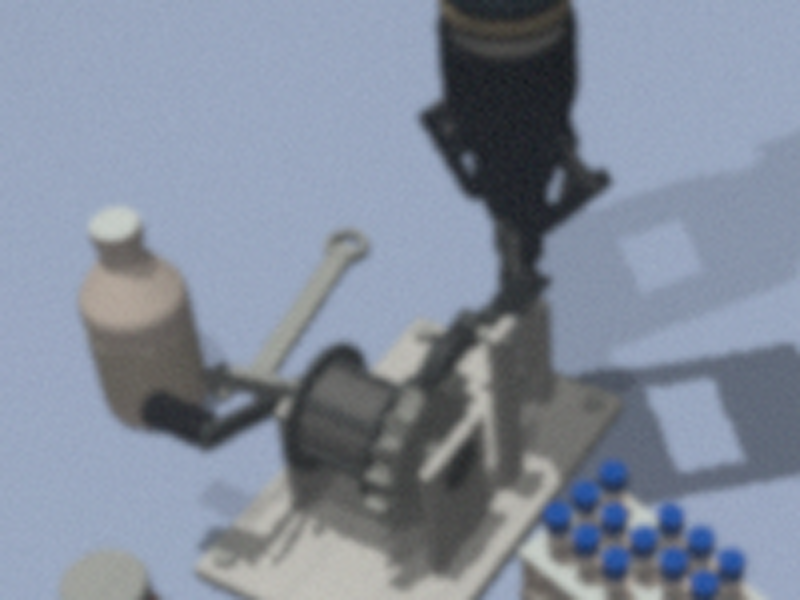

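```bash
python3 -m inch '[[1,[0,0,0.05],[0,0,0]],[1,[0,0,0.065],[0,0,0]],[1,[0,0,0.075],[0,0,0]],[1,[0,0,0.085],[0,0,0]],[1,[0,0,0.095],[0,0,0]],[1,[0,0,0.105],[0,0,0]],[1,[0,0,0.115],[0,0,0]],[1,[0,0,0.125],[0,0,0]],[1,[0,0,0.135],[0,0,0]],[1,[0,0,0.145],[0,0,0]],[1,[0,0,0.152],[0,0,0]],[1,[0,0,0.152],[0,0,0]]]'|grep -E "tcp|force|t:"
python3 look.py h
python3 -m inch '[[1,[0,0,0],[0,0,0]],[1,[0,0,0],[0,0,0]]]'|grep force; python3 look.py i h
python3 - <<'E'
import numpy as np,cv2
a,b=[np.load(f"pics/k{x}.npy")[0:170,160:340] for x in "hi"]
cv2.imwrite("pics/khi.png",cv2.resize(np.hstack([a,b]),None,fx=2.2,fy=2.2,interpolation=cv2.INTER_CUBIC))
E
```

```text
t: 12.3
tcp_pos: [0.5417, -0.0809, 0.1243]
tool_rot: [0.99, 0.139, 0.001, -0.0]
force: [0.2, 1.3, 4.4]
t 12.35 z 0.12431 F [0.9 2.4 4.1] 
force: [0.8, 2.2, 5.2]
t 12.6 z 0.12421 F [0.7 1.6 5.1] drum 2.48 ref-bg 0.97
```

View pics/khi.png

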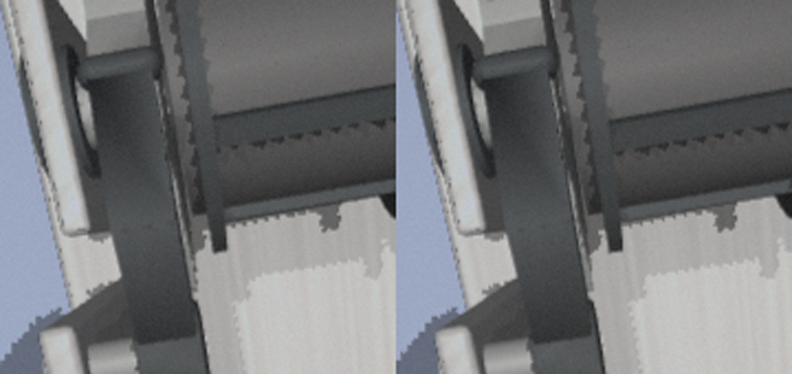

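```bash
python3 -m inch '[[1,[0,0,0],[0,0,0]],[1,[0,0,0],[0,0,0]],[1,[0,0,0],[0,0,0]],[1,[0,0,-0.08],[0,0,0]],[1,[0,0,-0.15],[0,0,0]],[1,[0,0,-0.3],[0,0,0]],[1,[0,0,-0.6],[0,0,0]],[1,[0,0,-1],[0,0,0]],[1,[0,0,-1],[0,0,0]],[1,[0,0,-1],[0,0,0]],[1,[0,0,-1],[0,0,0]],[1,[0,0,-1],[0,0,0]],[1,[0,0,-1],[0,0,0]],[1,[0,0,-1],[0,0,0]],[1,[0,0,-1],[0,0,0]],[1,[0,0,-1],[0,0,0]],[1,[0,0,-1],[0,0,0]],[1,[0,0,-1],[0,0,0]],[1,[0,0,-1],[0,0,0]],[1,[0,0,-1],[0,0,0]]]'|grep -E "tcp|force|t:"
python3 -m inch '[[1,[0.4,0.25,-0.1],[0,0,0]],[1,[0.8,0.5,-0.3],[0,0,0]],[1,[1,0.6,-0.3],[0,0,0]],[1,[1,0.6,-0.3],[0,0,0]],[1,[1,0.6,-0.3],[0,0,0]],[1,[1,0.6,-0.3],[0,0,0]],[1,[1,0.6,-0.3],[0,0,0]],[1,[1,0.6,-0.3],[0,0,0]]]'|grep -E "tcp|force|t:"
python3 look.py m; python3 -m inch '[[1,[0,0,0],[0,0,0]],[1,[0,0,0],[0,0,0]],[1,[0,0,0],[0,0,0]],[1,[0,0,0],[0,0,0]],[1,[0,0,0],[0,0,0]]]'|grep t:; python3 look.py n m
python3 - <<'E'
from h import *
from station import *
import pickle
c=camera_info("wrist");p,d=snapshot("wrist");np.savez("pics/w2.npz",p=p,d=d);pickle.dump(c,open("pics/w2.pkl","wb"))
cv2.imwrite("pics/w2.png",cv2.resize(p,(800,600)))
p,d=snapshot("scene");cv2.imwrite("pics/s5.png",cv2.resize(p[90:240,110:310],None,fx=4,fy=4,interpolation=cv2.INTER_CUBIC))
E
```

```text
t: 14.6
tcp_pos: [0.5413, -0.0811, 0.2242]
tool_rot: [0.99, 0.139, 0.0, 0.0]
force: [0.6, 0.7, -0.7]
t: 15.4
tcp_pos: [0.6531, -0.111, 0.2542]
tool_rot: [0.99, 0.139, -0.0, -0.0]
force: [-1.1, -0.4, -0.7]
t 15.45 z 0.25425 F [-0.3 -0.2  0.9] 
t: 15.95
tool_rot: [0.99, 0.139, -0.0, 0.0]
t 16.0 z 0.2541 F [-0.6  0.4  0.3] drum 4.10 ref-bg 3.51
```

View pics/w2.png

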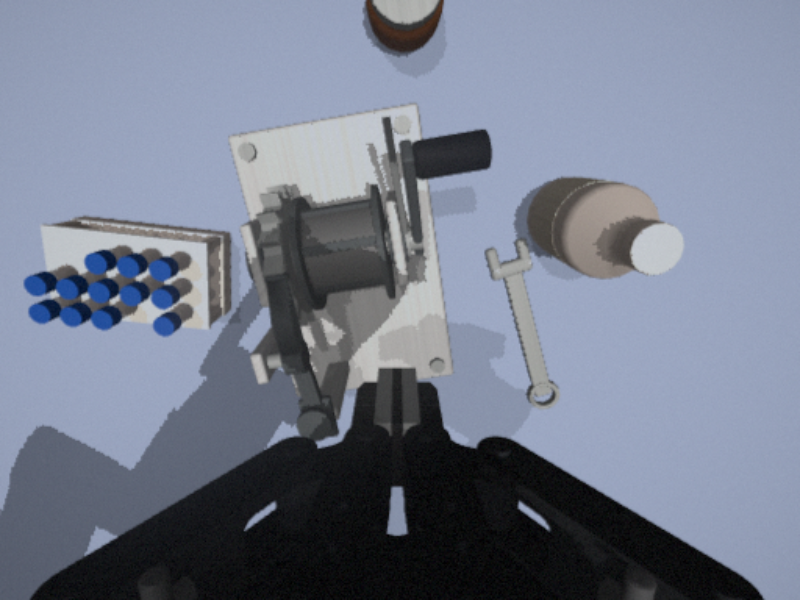

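View pics/s5.png

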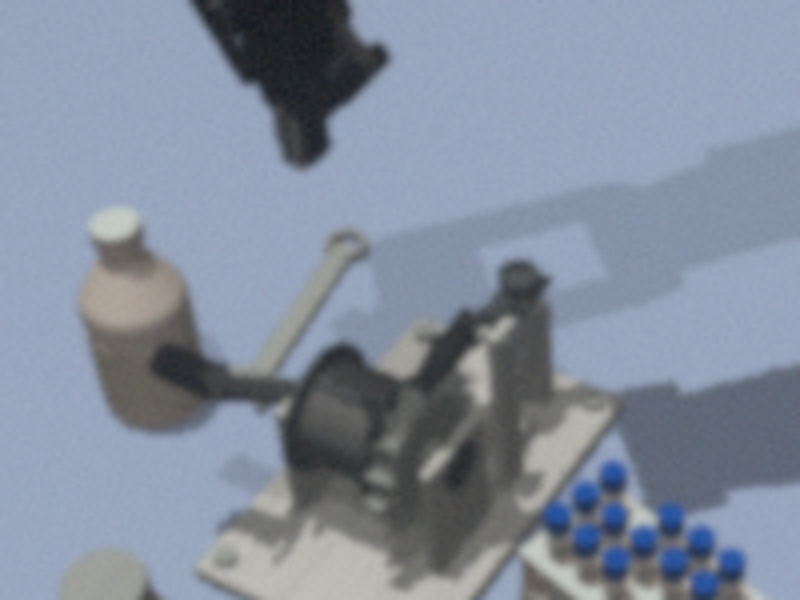

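Both pictures show the crank lying along the pointer (grip at (452,153) and tip at (387,120) in the wrist view). I'll measure both angles and check that the drum is at rest.

```bash
python3 look.py p; python3 -m inch '[[1,[0,0,0],[0,0,0]],[1,[0,0,0],[0,0,0]],[1,[0,0,0],[0,0,0]],[1,[0,0,0],[0,0,0]],[1,[0,0,0],[0,0,0]],[1,[0,0,0],[0,0,0]],[1,[0,0,0],[0,0,0]],[1,[0,0,0],[0,0,0]]]'|grep t:; python3 look.py q p
python3 - <<'E'
from h import *
import pickle
f=np.load("pics/w2.npz");p,d=f["p"],f["d"];c=pickle.load(open("pics/w2.pkl","rb"))
def P(u,v,r=1):
    u*=.64;v*=.64
    x=d[round(v)-r:round(v)+r+1,round(u)-r:round(u)+r+1];x=x[x>0];return px2w("",u,v,d=np.median(x),ci=c)
Rz=R.from_euler('z',np.radians(25.6));o=np.array([.656,-.06,0])
for n,u,v in[("tip",387,123),("ptr mid",392,150),("crank far",407,150),("crank near",415,230),("grip",452,150),("stud",316,420),("noseEnd",282,240),("pawl mid",288,310),("pawl pivot",297,355)]:
    q=Rz.inv().apply(P(u,v)-o);print(n,q.round(4),np.arctan2(q[0],q[2]-.085).round(3))
cv2.imwrite("pics/w2c.png",cv2.resize(p[60:290,140:330],None,fx=2.6,fy=2.6,interpolation=cv2.INTER_CUBIC))
E
```

```text
t 16.15 z 0.25407 F [-0.1  0.2  0.4] 
t: 16.95
tool_rot: [0.99, 0.139, -0.0, -0.0]
t 17.0 z 0.2541 F [-0.8 -0.1  0.1] drum 0.86 ref-bg 0.91
tip [ 0.0726 -0.0561  0.1715] 0.698
ptr mid [ 0.0602 -0.0564  0.1668] 0.634
crank far [ 0.059  -0.0642  0.147 ] 0.761
crank near [ 0.0085 -0.0624  0.1056] 0.39
grip [ 0.055  -0.088   0.1492] 0.708
stud [-0.1074  0.0271  0.1333] -1.148
noseEnd [0.0186 0.023  0.1194] 0.497
pawl mid [-0.0214  0.0235  0.1423] -0.357
pawl pivot [-0.0518  0.025   0.1434] -0.726
```

View pics/w2c.png

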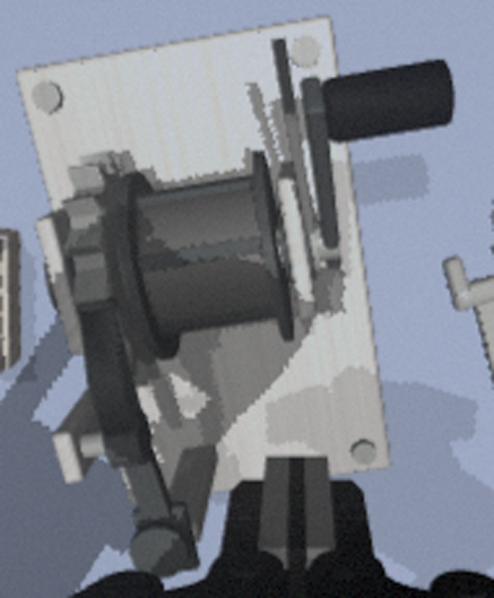

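```bash
python3 -c "
from station import *
print(sense()['force']);print(sign_off())"
```

```text
[-0.77389536 -0.09424064  0.05450931]
the job is handed in; nothing more can be done
None
```

I let the winch drum back two teeth, one at a time, so the crank arm now lines up with the pointer as nearly as the teeth allow. The job is handed in.

- **How it went:** I felt for the stud and met it with the fingertips at about 132.5 mm. Each time I pressed it gently down, let the drum turn, then let the pawl drop into the next tooth. The highest force I read at the stud was about 7.7 N.
- **Angle:** The last pictures put the crank at about 0.71–0.76 rad, which fits the 0.785 tooth. The pointer is at about 0.63–0.70, with the tip giving 0.70. The gap is roughly 0.1 rad, against the 0.27 allowed.
- **At rest and seated:** The drum did not move over the last 0.85 s, held against its spring. I did not measure the nose height directly. The stud top is back at 133.3 mm (133.4 before I started), so the pawl looks fully seated.
- **Surroundings:** The arm is well clear and reads no contact force. The things around the winch look unmoved in the pictures, and the pointer tip's measured height is unchanged.
- **Disagreements:** The cameras differed by up to about 5 mm on the winch position. My first pointer readings spread from 0.62 to 0.73 rad, and 0.785 was the nearest tooth across that whole range.

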